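Find the free lid of the bench power box and push it open

TASK

The power box on the beading table has four identical tilting lids, but only the lid over the sockets is free; the other three bays are blanked off underneath. Press the lids on their black strips with the fingertips to find the one that rocks, then push its strip down until that lid stands fully open at its stop, and leave it open for the lamp to be plugged in. Do not force a lid that holds firm, pick nothing up, and leave the things around the box where they are.

Things in the scene. Friction and masses are not known exactly. Their poses are not given: they have to be found in the camera images.
- power_box: aluminium bench power box fixed to the table, 150 (x) by 424 (y) by 85 mm high. Origin: centre of its underside; x across the box away from the robot, y along the row of lids. Lids flush with its top and rim, centred at y = +147, +49, -49, -147 mm (lid_1 to lid_4). Bays 94 mm wide, floor 4 mm above the table, near rim ends at x = -59 mm. Lid axles along y at x = 8, z = 83 mm
- lid_1 (a joint): tilt of lid_1 (rad): 0 shut; grows as its near edge goes down and far edge rises; open at its rubber stop from 0.72. Grey plate 110 (x) by 90 (y) by 4 mm, axle 65 mm from its near edge, 45 mm from the far one. If free it needs about 2.5 N on the strip, tilts only this way and stays where left (stiff hinge); over a blanked bay a rubber pad holds it: the strip gives about 2 mm at 8 N, 5 mm at most
- lid_1_strip (a point): centre of the black ribbed strip (16 by 56 mm) on the upper face of lid_1, where one presses: 45 mm on the near side of the axle; with the lid shut 85 mm above the table and at x = -37 mm in the box's frame. It moves with the lid; its z is square to the lid's face.
- lid_2 (a joint): tilt of lid_2 (rad): 0 shut; grows as its near edge goes down and far edge rises; open at its rubber stop from 0.72. Grey plate 110 (x) by 90 (y) by 4 mm, axle 65 mm from its near edge, 45 mm from the far one. If free it needs about 2.5 N on the strip, tilts only this way and stays where left (stiff hinge); over a blanked bay a rubber pad holds it: the strip gives about 2 mm at 8 N, 5 mm at most
- lid_2_strip (a point): centre of the black ribbed strip (16 by 56 mm) on the upper face of lid_2, where one presses: 45 mm on the near side of the axle; with the lid shut 85 mm above the table and at x = -37 mm in the box's frame. It moves with the lid; its z is square to the lid's face.
- lid_3 (a joint): tilt of lid_3 (rad): 0 shut; grows as its near edge goes down and far edge rises; open at its rubber stop from 0.72. Grey plate 110 (x) by 90 (y) by 4 mm, axle 65 mm from its near edge, 45 mm from the far one. If free it needs about 2.5 N on the strip, tilts only this way and stays where left (stiff hinge); over a blanked bay a rubber pad holds it: the strip gives about 2 mm at 8 N, 5 mm at most
- lid_3_strip (a point): centre of the black ribbed strip (16 by 56 mm) on the upper face of lid_3, where one presses: 45 mm on the near side of the axle; with the lid shut 85 mm above the table and at x = -37 mm in the box's frame. It moves with the lid; its z is square to the lid's face.
- lid_4 (a joint): tilt of lid_4 (rad): 0 shut; grows as its near edge goes down and far edge rises; open at its rubber stop from 0.72. Grey plate 110 (x) by 90 (y) by 4 mm, axle 65 mm from its near edge, 45 mm from the far one. If free it needs about 2.5 N on the strip, tilts only this way and stays where left (stiff hinge); over a blanked bay a rubber pad holds it: the strip gives about 2 mm at 8 N, 5 mm at most
- lid_4_strip (a point): centre of the black ribbed strip (16 by 56 mm) on the upper face of lid_4, where one presses: 45 mm on the near side of the axle; with the lid shut 85 mm above the table and at x = -37 mm in the box's frame. It moves with the lid; its z is square to the lid's face.
- thread_cone: bystander: upright cone of beige thread, 86 mm wide at the foot, 165 mm high; origin at the centre of its foot
- green_dish: bystander: empty round green dish, 100 mm wide, 16 mm high; origin under its centre
- scissors: bystander: scissors lying flat, 170 mm long, 80 mm wide, 11 mm high, blades along +x; origin underneath, near the pivot
- blue_case: bystander: closed blue case, 87 by 132 mm, 46 mm high; origin under its centre

How it is judged:
By the outcome, as a careful person would: the job done as asked, in the order asked, and still so for the second after the job is handed in, with the robot touching nothing.
It also fails if it takes over 45 s, if anything falls off the work surface, if the arm or the gripper's body presses on something with over 40 N, if the wrist force passes 120 N, or if a joint passes its speed limit or range.

ROBOT

A 6-joint arm with a two-finger parallel gripper is mounted at the origin on the work surface. World frame = base frame: x ahead of the robot, y to its left, z up, the work surface at z = 0. Lengths are in m, angles in rad, forces in N, time in s.
With the tool pointing down it reaches from about 0.225 to 0.875 m from the base axis. Payload 3.4 kg.
Tool frame: the origin (TCP) lies at the very end of the fingers, on their centre line; the grasp point (between the pads) lies 19 mm behind it; z points along the fingers, y is the line along which they close (so a half turn about z gives the same grasp; the last joint's range is limited). The gripper opens to 85 mm and grips with 20 to 120 N. Pads are 22 mm wide; open, the fingers measure 114 mm over their backs; the gripper's body (76 mm by 85 mm) begins 54 mm behind the grasp point. The pads swing forward as they close: fully open they stand 13 mm farther back than shut.
Start: joints at [-1.322, 0.276, 1.505, -0, 1.361, -0.121], TCP at [0.208, -0.536, 0.231] pointing down, gripper open.
Joint ranges: [-2.89, 2.89], [-0.75, 2.08], [0.22, 2.7], [-1.18, 4.32], [0.11, 2.71], [-2.7, 2.7]. Speed limits (rad/s): [2.57, 2.57, 3.14, 3.14, 3.14, 3.14].

INTERFACE

Orientations are given as a unit quaternion [w, x, y, z].
In Python, from rig import get_state, optics, sign_off gives the robot as it stands.
- The arm moves only by the tool send_rows, never from a script. Its argument "increments" is a list of rows, each an object with "gripper": the gripper's target within -1 to 1 (shut at 1, half-way at 0, fully open at -1); "linear": the shift along the world's x, y, z in m, a list of three; "delta_rot": the turn, a rotation vector about the world's x, y, z in rad, a list of three. In form: [{"gripper": gripper, "linear": [dx, dy, dz], "delta_rot": [rx, ry, rz]}, ...]. A call has 1 to 8 rows; each row is the pose to reach, as a shift and turn from the pose commanded when the call began; what a row does not reach only later rows make up. A row lasts 1/10 s, in which the tool goes at most 50 mm and 8.59 degrees, less where a joint would pass 70% of its speed; a pose out of reach is approached as far as the arm can. A call with a gripper value outside its range is refused whole. The fingers move at their own pace and stop on an object; "newtons" is the grip in N (left out, the last holds). Time passes only in rows, so rows that repeat a pose let the fingers close. It gives the time, the measured TCP pose, the force, the opening and the grip force at its end, in the units of the state.
- get_state(): the state, without advancing time (a new reading comes with each control period).
- optics.get_image(name): name is "scene" or "side" or "wrist"; returns a dict with "pixels" (400x640x3 uint8, blue, green, red), "K" (3x3 intrinsics, pixels), "rvec" (rotation vector, rad) and "tvec" (3), from world to camera coordinates, as OpenCV has them; the wrist camera has in their place "T_tool_cam" (4x4, takes a point from camera to tool coordinates, whose origin is the TCP and whose axes are the flange's). Camera axes: x right, y down, z forward; pixel columns grow to the right and rows downward; lengths in m; the calibration is good to about 2 mm. The wrist camera is an equidistant fisheye: a pixel r from the principal point sees the ray r / f radians off the axis. A picture is of the moment at which its call begins: read the wrist's pose just before it. There is no depth.
- sign_off(): hands the job in; it is judged then, once.
The state is a dict: "clock": time; "qpos": joint angles; "qd": joint speeds; "effort": joint torques, N m; "position": TCP position; "ee_rot": TCP orientation; "contact_force": force on the tool from outside, world axes, zero at the start; "moment": the same for the moment, N m; "width": finger opening in m; "gripper_force": force on a finger pad.
Only numpy, scipy, OpenCV 4.12 (cv2) and the standard library are available. Lean on these libraries where they do the work, as an engineer would, in place of code of your own. Each camera call takes 0.05 s, during which the arm holds its last target. There are 200 camera calls.

## Working session

There is one attempt and no reset: what is moved stays moved. The work goes in short steps, Python scripts to look and compute and a tool call to move; the robot and the scene stay as the last step left them, time stands still between calls to the robot, and variables do not carry over. Pictures are saved under pics/ and viewed, at most 10 in all, crops included, and the job is handed in when it is done.

Besides the shell and the picture viewer there is one more tool, called after ">>>" by a JSON object that holds its "method" and its "body", one argument or row to a line. send_rows: Moves the arm, as the interface text tells. Its arguments: {"type":"object","properties":{"increments":{"type":"array"},"newtons":{"type":"number"}},"required":["increments"]}

```bash
mkdir -p pics; python3 - <<'E'
from rig import get_state, optics
import cv2
s=get_state();print(s)
for n in("scene","side"):
    i=optics.get_image(n);cv2.imwrite(f"pics/{n}1.png",i["pixels"]);print(n,i["K"],i["rvec"],i["tvec"])
E
```

```text
{'clock': 0.0, 'qpos': array([-1.32197806e+00,  2.76608319e-01,  1.50614027e+00,  2.94541953e-05,
        1.36072476e+00, -1.20996814e-01]), 'qd': array([ 0.00010733,  0.00100991, -0.00028735,  0.00082608, -0.00046192,
        0.00038733]), 'effort': array([-3.86777847e-04, -4.16764677e+01, -2.45803928e+01, -2.58233913e-04,
        1.09398243e-02, -7.23592876e-06]), 'position': array([ 0.20770262, -0.53559808,  0.23042929]), 'ee_rot': array([-9.39346349e-04,  9.82953386e-01,  1.83852539e-01, -4.56862783e-05]), 'contact_force': array([ 0.23349938,  0.39239179, -0.45332066]), 'moment': array([ 0.04498847,  0.00350523, -0.0343175 ]), 'gripper_force': 0.0, 'width': 0.08543933871702673}
scene [[476.32320378   0.         325.41849984]
 [  0.         476.32320378 194.96607807]
 [  0.           0.           1.        ]] [ 1.70205329  1.82344967 -0.75238985] [ 0.05186526 -0.33510604  1.73641542]
side [[435.38042227   0.         311.44906531]
 [  0.         435.38042227 205.30091421]
 [  0.           0.           1.        ]] [ 0.44175994 -2.54124607  1.45996158] [0.52214137 0.20024893 1.25661813]
```

View pics/scene1.png

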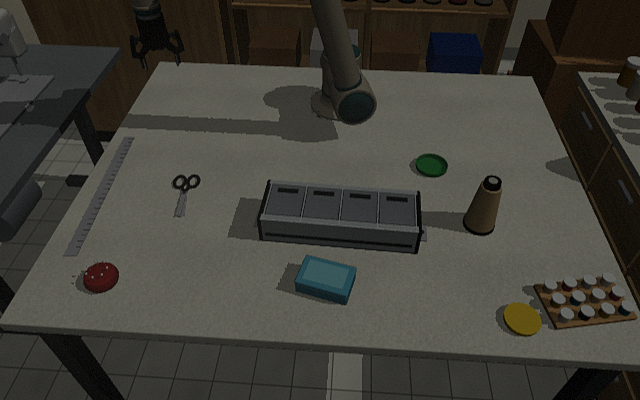

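View pics/side1.png

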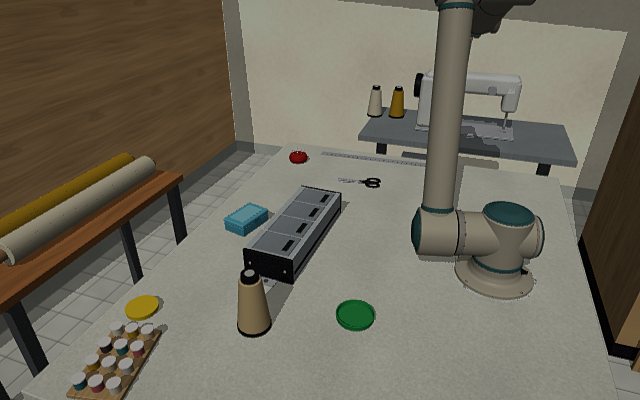

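The scene picture shows the box at about (260–422, 182–250), with strips near (288,190), (324,193), (361,196) and (398,198). The dish is at (431,165), the cone at (482,205), the scissors at (184,195) and the case at (326,280). I'll enlarge the box.

```bash
python3 - <<'E'
import cv2
a=cv2.imread("pics/scene1.png")[170:260,250:435]
a=cv2.convertScaleAbs(a,alpha=1.6)
cv2.imwrite("pics/crop1.png",cv2.resize(a,None,fx=4,fy=4,interpolation=cv2.INTER_CUBIC))
E
```

```text
(no output)
```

View pics/crop1.png

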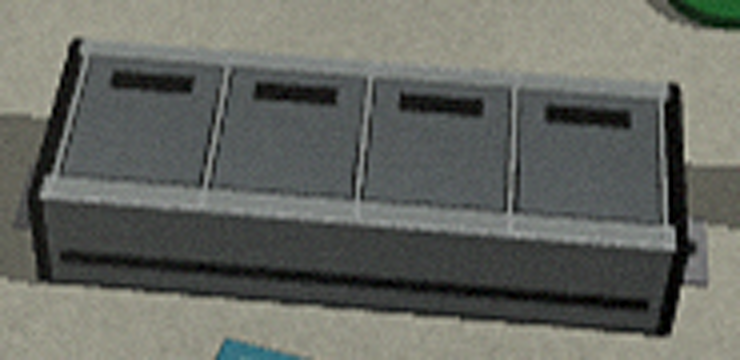

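The crop shows strip centres at (152,82), (295,93), (441,104) and (588,117). The far top corners of the box are at about (42,195) and (678,245).

```bash
cat > h.py <<'E'
import numpy as np, cv2
K=np.array([[476.32320378,0,325.41849984],[0,476.32320378,194.96607807],[0,0,1]])
R=cv2.Rodrigues(np.array([1.70205329,1.82344967,-0.75238985]))[0];t=np.array([0.05186526,-0.33510604,1.73641542])
def back(uv,z):
    c=-R.T@t; d=R.T@np.linalg.inv(K)@np.array([*uv,1.]); return c+d*(z-c[2])/d[2]
E
python3 - <<'E'
from h import *
P=np.array([back((250+(u+.5)/4-.5,170+(v+.5)/4-.5),.085) for u,v in[(152,82),(295,93),(441,104),(588,117),(42,195),(678,245)]])
print(P.round(4))
S=P[:4]; print(np.diff(S,axis=0))
d=np.polyfit(S[:,1],S[:,0],1);yaw=-np.arctan(d[0]);print("yaw",yaw, np.arctan((P[5]-P[4])[0]/(P[5]-P[4])[1]))
c=S.mean(0)[:2]
r=np.array([[np.cos(yaw),-np.sin(yaw)],[np.sin(yaw),np.cos(yaw)]])
for i,y in enumerate([.147,.049,-.049,-.147]): print("strip",i+1,c+r@[0,y], "box",c+r@[.037,0])
print("dish",back((431,165),.01),"cone top",back((492,183),.165))
E
```

```text
[[ 0.5527 -0.1186  0.085 ]
 [ 0.5562 -0.0213  0.085 ]
 [ 0.5596  0.077   0.085 ]
 [ 0.5648  0.1749  0.085 ]
 [ 0.6606 -0.1759  0.085 ]
 [ 0.6738  0.2266  0.085 ]]
[[ 3.54295237e-03  9.72967278e-02  0.00000000e+00]
 [ 3.36052433e-03  9.83117944e-02 -1.11022302e-16]
 [ 5.16563735e-03  9.79088405e-02  1.11022302e-16]]
yaw -0.0404023155629062 0.032858094486487834
strip 1 [0.5642507 0.1749083] box [0.59528299 0.02653378]
strip 2 [0.56029235 0.07698827] box [0.59528299 0.02653378]
strip 3 [ 0.556334   -0.02093175] box [0.59528299 0.02653378]
strip 4 [ 0.55237566 -0.11885178] box [0.59528299 0.02653378]
dish [0.33254821 0.29899591 0.01      ] cone top [0.57110554 0.40477075 0.165     ]
```

>>> {"method": "send_rows", "body": {
  "increments": [
    {"gripper": 1,"linear": [0.344,0.417,-0.09],"delta_rot": [0,0,-0.41]},
    {"gripper": 1,"linear": [0.344,0.417,-0.09],"delta_rot": [0,0,-0.41]},
    {"gripper": 1,"linear": [0.344,0.417,-0.09],"delta_rot": [0,0,-0.41]},
    {"gripper": 1,"linear": [0.344,0.417,-0.09],"delta_rot": [0,0,-0.41]},
    {"gripper": 1,"linear": [0.344,0.417,-0.09],"delta_rot": [0,0,-0.41]},
    {"gripper": 1,"linear": [0.344,0.417,-0.09],"delta_rot": [0,0,-0.41]},
    {"gripper": 1,"linear": [0.344,0.417,-0.09],"delta_rot": [0,0,-0.41]},
    {"gripper": 1,"linear": [0.344,0.417,-0.09],"delta_rot": [0,0,-0.41]}
  ],
  "newtons": 40
}}

```text
clock: 0.9
position: [0.458, -0.2321, 0.1656]
ee_rot: [0.0, 1.0, -0.02, -0.0]
contact_force: [1.3, -0.8, -0.7]
width: -0.0
gripper_force: 0.0
```

>>> {"method": "send_rows", "body": {
  "increments": [
    {"gripper": 1,"linear": [0.094,0.113,-0.04],"delta_rot": [0,0,0]},
    {"gripper": 1,"linear": [0.094,0.113,-0.04],"delta_rot": [0,0,0]},
    {"gripper": 1,"linear": [0.094,0.113,-0.04],"delta_rot": [0,0,0]},
    {"gripper": 1,"linear": [0.094,0.113,-0.04],"delta_rot": [0,0,0]},
    {"gripper": 1,"linear": [0.094,0.113,-0.04],"delta_rot": [0,0,0]},
    {"gripper": 1,"linear": [0.094,0.113,-0.04],"delta_rot": [0,0,0]}
  ]
}}

```text
clock: 1.5
position: [0.5506, -0.1216, 0.126]
ee_rot: [0.0, 1.0, -0.02, -0.0]
contact_force: [-0.3, -0.5, -0.4]
width: -0.0002
gripper_force: 0.0
```

```bash
python3 - <<'E'
from rig import get_state, optics
import cv2
s=get_state();print(s["position"],s["contact_force"],s["clock"])
i=optics.get_image("wrist");print(i["T_tool_cam"],i["K"])
cv2.imwrite("pics/w1.png",cv2.convertScaleAbs(i["pixels"],alpha=1.5))
E
```

```text
[ 0.55055385 -0.12155478  0.12602473] [-0.31330619 -0.4974225  -0.39715116] 1.5
[[ 5.58111824e-04 -9.50165272e-01 -3.11746122e-01  8.10511238e-02]
 [ 9.99999778e-01  4.16786707e-04  5.19959780e-04  1.45117868e-03]
 [-3.64116086e-04 -3.11746343e-01  9.50165294e-01 -1.42279480e-01]
 [ 0.00000000e+00  0.00000000e+00  0.00000000e+00  1.00000000e+00]] [[309.70691629   0.         322.22283015]
 [  0.         309.70691629 201.75749899]
 [  0.           0.           1.        ]]
```

View pics/w1.png

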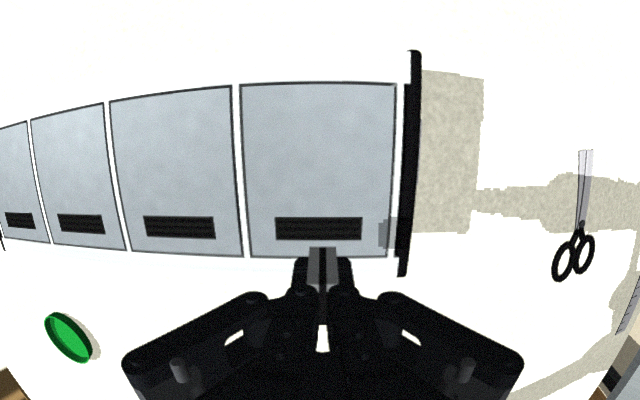

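The wrist view shows lid 4's strip at (319,228) and lid 3's at (180,227). The fingers are shut at about (322,255).

```bash
cat >> h.py <<'E'
from scipy.spatial.transform import Rotation
T=np.array([[5.58111824e-04,-9.50165272e-01,-3.11746122e-01,8.10511238e-02],[9.99999778e-01,4.16786707e-04,5.19959780e-04,1.45117868e-03],[-3.64116086e-04,-3.11746343e-01,9.50165294e-01,-1.42279480e-01],[0,0,0,1]])
def wback(uv,p,q,z):
    a=(np.array(uv)-[322.22283,201.7575])/309.70691629;th=np.linalg.norm(a)
    d=np.r_[a/th*np.sin(th),np.cos(th)]
    Rw=Rotation.from_quat(np.r_[q[1:],q[0]]).as_matrix()
    o=Rw@T[:3,3]+p; d=Rw@T[:3,:3]@d
    return o+d*(z-o[2])/d[2]
E
python3 - <<'E'
from h import *
from rig import get_state
s=get_state()
for uv in [(319,228),(180,227)]: print(wback(uv,s["position"],s["ee_rot"],.085))
E
```

```text
[ 0.55357655 -0.12159939  0.085     ]
[ 0.5568965 -0.0251552  0.085    ]
```

>>> {"method": "send_rows", "body": {
  "increments": [
    {"gripper": 1,"linear": [0.002,0.001,-0.03],"delta_rot": [0,0,0]},
    {"gripper": 1,"linear": [0.002,0.001,-0.036],"delta_rot": [0,0,0]},
    {"gripper": 1,"linear": [0.002,0.001,-0.039],"delta_rot": [0,0,0]},
    {"gripper": 1,"linear": [0.002,0.001,-0.041],"delta_rot": [0,0,0]},
    {"gripper": 1,"linear": [0.002,0.001,-0.042],"delta_rot": [0,0,0]},
    {"gripper": 1,"linear": [0.002,0.001,-0.042],"delta_rot": [0,0,0]}
  ]
}}

```text
clock: 2.15
position: [0.5536, -0.1203, 0.0849]
ee_rot: [0.0, 1.0, -0.02, 0.001]
contact_force: [-0.5, -1.0, 1.3]
width: 0.0004
gripper_force: 0.2
```

>>> {"method": "send_rows", "body": {
  "increments": [
    {"gripper": 1,"linear": [0,0,-0.001],"delta_rot": [0,0,0]},
    {"gripper": 1,"linear": [0,0,-0.002],"delta_rot": [0,0,0]},
    {"gripper": 1,"linear": [0,0,-0.002],"delta_rot": [0,0,0]}
  ]
}}

```text
clock: 2.45
position: [0.5536, -0.1203, 0.0839]
ee_rot: [0.001, 1.0, -0.02, 0.001]
contact_force: [-3.0, -0.2, 9.7]
width: 0.0002
gripper_force: 4.4
```

Lid 4 holds firm at 9.7 N with about 1 mm of give. Next is lid 3.

>>> {"method": "send_rows", "body": {
  "increments": [
    {"gripper": 1,"linear": [0,0,0.02],"delta_rot": [0,0,0]},
    {"gripper": 1,"linear": [0.0035,0.049,0.02],"delta_rot": [0,0,0]},
    {"gripper": 1,"linear": [0.0035,0.0975,0.02],"delta_rot": [0,0,0]},
    {"gripper": 1,"linear": [0.0035,0.0975,0.006],"delta_rot": [0,0,0]},
    {"gripper": 1,"linear": [0.0035,0.0975,0.003],"delta_rot": [0,0,0]},
    {"gripper": 1,"linear": [0.0035,0.0975,0.001],"delta_rot": [0,0,0]},
    {"gripper": 1,"linear": [0.0035,0.0975,0],"delta_rot": [0,0,0]},
    {"gripper": 1,"linear": [0.0035,0.0975,0],"delta_rot": [0,0,0]}
  ]
}}

```text
clock: 3.25
position: [0.5564, -0.0214, 0.0837]
ee_rot: [-0.002, 1.0, -0.021, -0.0]
contact_force: [-3.2, 4.9, 9.4]
width: -0.0
gripper_force: 4.6
```

Lid 3 is firm too, at about 9.4 N. Next is lid 2.

>>> {"method": "send_rows", "body": {
  "increments": [
    {"gripper": 1,"linear": [0,0,0.02],"delta_rot": [0,0,0]},
    {"gripper": 1,"linear": [0.0035,0.049,0.02],"delta_rot": [0,0,0]},
    {"gripper": 1,"linear": [0.0035,0.098,0.02],"delta_rot": [0,0,0]},
    {"gripper": 1,"linear": [0.0035,0.098,0.006],"delta_rot": [0,0,0]},
    {"gripper": 1,"linear": [0.0035,0.098,0.003],"delta_rot": [0,0,0]},
    {"gripper": 1,"linear": [0.0035,0.098,0.001],"delta_rot": [0,0,0]},
    {"gripper": 1,"linear": [0.0035,0.098,0],"delta_rot": [0,0,0]},
    {"gripper": 1,"linear": [0.0035,0.098,0],"delta_rot": [0,0,0]}
  ]
}}

```text
clock: 4.05
position: [0.56, 0.0756, 0.0837]
ee_rot: [-0.001, 1.0, -0.022, -0.0]
contact_force: [-3.0, 3.1, 9.1]
width: 0.0004
gripper_force: 4.5
```

Lid 2 is firm as well. Next is lid 1.

>>> {"method": "send_rows", "body": {
  "increments": [
    {"gripper": 1,"linear": [0,0,0.02],"delta_rot": [0,0,0]},
    {"gripper": 1,"linear": [0.0035,0.049,0.02],"delta_rot": [0,0,0]},
    {"gripper": 1,"linear": [0.0035,0.098,0.02],"delta_rot": [0,0,0]},
    {"gripper": 1,"linear": [0.0035,0.098,0.006],"delta_rot": [0,0,0]},
    {"gripper": 1,"linear": [0.0035,0.098,0.003],"delta_rot": [0,0,0]},
    {"gripper": 1,"linear": [0.0035,0.098,0.001],"delta_rot": [0,0,0]},
    {"gripper": 1,"linear": [0.0035,0.098,0],"delta_rot": [0,0,0]},
    {"gripper": 1,"linear": [0.0035,0.098,0],"delta_rot": [0,0,0]}
  ]
}}

```text
clock: 4.85
position: [0.5639, 0.1724, 0.0824]
ee_rot: [0.0, 1.0, -0.021, 0.0]
contact_force: [-0.4, 0.5, 1.3]
width: 0.0003
gripper_force: 0.7
```

Lid 1 gives with only about 1 N, so it's the free one. I'll push it down.

>>> {"method": "send_rows", "body": {
  "increments": [
    {"gripper": 1,"linear": [0,0,-0.003],"delta_rot": [0,0,0]},
    {"gripper": 1,"linear": [0,0,-0.006],"delta_rot": [0,0,0]},
    {"gripper": 1,"linear": [0,0,-0.009],"delta_rot": [0,0,0]},
    {"gripper": 1,"linear": [0,0,-0.012],"delta_rot": [0,0,0]},
    {"gripper": 1,"linear": [0,0,-0.015],"delta_rot": [0,0,0]},
    {"gripper": 1,"linear": [0,0,-0.018],"delta_rot": [0,0,0]},
    {"gripper": 1,"linear": [0,0,-0.018],"delta_rot": [0,0,0]}
  ]
}}

```text
clock: 5.55
position: [0.5629, 0.1738, 0.0632]
ee_rot: [0.0, 1.0, -0.02, -0.001]
contact_force: [-0.0, 0.4, 0.3]
width: -0.0001
gripper_force: 0.0
```

>>> {"method": "send_rows", "body": {
  "increments": [
    {"gripper": 1,"linear": [0,0,-0.002],"delta_rot": [0,0,0]},
    {"gripper": 1,"linear": [0,0,-0.004],"delta_rot": [0,0,0]},
    {"gripper": 1,"linear": [0,0,-0.006],"delta_rot": [0,0,0]},
    {"gripper": 1,"linear": [0,0,-0.008],"delta_rot": [0,0,0]},
    {"gripper": 1,"linear": [0,0,-0.01],"delta_rot": [0,0,0]},
    {"gripper": 1,"linear": [0,0,-0.01],"delta_rot": [0,0,0]}
  ]
}}

```text
clock: 6.15
position: [0.5632, 0.1735, 0.0535]
ee_rot: [0.0, 1.0, -0.02, -0.001]
contact_force: [-0.4, -0.4, 0.2]
width: -0.0001
gripper_force: 0.1
```

>>> {"method": "send_rows", "body": {
  "increments": [
    {"gripper": 1,"linear": [0,0,-0.001],"delta_rot": [0,0,0]},
    {"gripper": 1,"linear": [0,0,-0.002],"delta_rot": [0,0,0]},
    {"gripper": 1,"linear": [0,0,-0.003],"delta_rot": [0,0,0]},
    {"gripper": 1,"linear": [0,0,-0.003],"delta_rot": [0,0,0]}
  ]
}}

```text
clock: 6.55
position: [0.5642, 0.1735, 0.0518]
ee_rot: [0.0, 1.0, -0.02, 0.001]
contact_force: [-0.1, 0.1, 5.7]
width: -0.0004
gripper_force: 2.4
```

>>> {"method": "send_rows", "body": {
  "increments": [
    {"gripper": 1,"linear": [0,0,-0.001],"delta_rot": [0,0,0]},
    {"gripper": 1,"linear": [0,0,-0.002],"delta_rot": [0,0,0]},
    {"gripper": 1,"linear": [0,0,-0.002],"delta_rot": [0,0,0]}
  ]
}}

```text
clock: 6.85
position: [0.5648, 0.1735, 0.051]
ee_rot: [-0.0, 1.0, -0.02, 0.001]
contact_force: [-0.9, -0.6, 11.0]
width: 0.0002
gripper_force: 4.8
```

>>> {"method": "send_rows", "body": {
  "increments": [
    {"gripper": 1,"linear": [0,0,-0.001],"delta_rot": [0,0,0]},
    {"gripper": 1,"linear": [0,0,-0.002],"delta_rot": [0,0,0]},
    {"gripper": 1,"linear": [0,0,-0.002],"delta_rot": [0,0,0]}
  ]
}}

```text
clock: 7.15
position: [0.5647, 0.1737, 0.0496]
ee_rot: [-0.0, 1.0, -0.02, 0.002]
contact_force: [-3.0, -0.6, 12.7]
width: 0.0001
gripper_force: 5.6
```

>>> {"method": "send_rows", "body": {
  "increments": [
    {"gripper": 1,"linear": [0,0,0.02],"delta_rot": [0,0,0]},
    {"gripper": 1,"linear": [-0.01,0,0.06],"delta_rot": [0,0,0]},
    {"gripper": 1,"linear": [-0.04,0,0.11],"delta_rot": [0,0,0]},
    {"gripper": 1,"linear": [-0.08,0,0.15],"delta_rot": [0,0,0]},
    {"gripper": 1,"linear": [-0.1,0,0.17],"delta_rot": [0,0,0]},
    {"gripper": 1,"linear": [-0.1,0,0.17],"delta_rot": [0,0,0]},
    {"gripper": 1,"linear": [-0.1,0,0.17],"delta_rot": [0,0,0]}
  ]
}}

```text
clock: 7.85
position: [0.4638, 0.1737, 0.2176]
ee_rot: [-0.0, 1.0, -0.02, 0.001]
contact_force: [0.1, -0.2, -0.5]
width: -0.0
gripper_force: 0.0
```

```bash
python3 - <<'E'
from rig import get_state, optics
import cv2, numpy as np
s=get_state();print(s["position"],s["contact_force"],s["clock"])
a=optics.get_image("scene")["pixels"][150:260,250:435]
b=optics.get_image("side")["pixels"][170:300,220:360]
f=lambda a:cv2.convertScaleAbs(cv2.resize(a,(390,390*a.shape[0]//a.shape[1]),interpolation=cv2.INTER_CUBIC),alpha=1.5)
a,b=f(a),f(b);h=max(len(a),len(b))
p=lambda a:np.pad(a,((0,h-len(a)),(0,0),(0,0)))
cv2.imwrite("pics/end.png",np.hstack([p(a),p(b)]))
E
```

```text
[0.46384176 0.17366842 0.21756483] [ 0.06906895 -0.17487041 -0.54575483] 7.85
```

View pics/end.png

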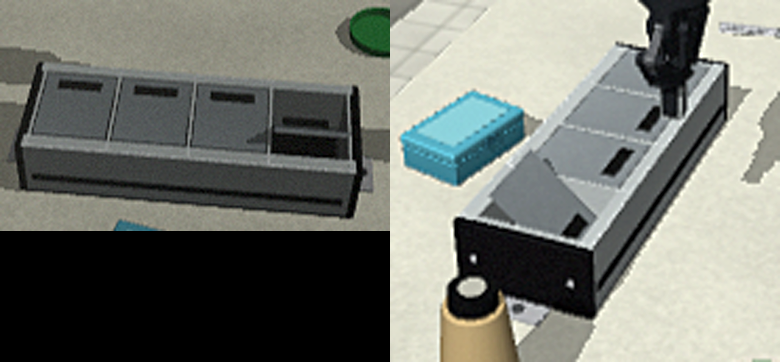

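Lid 1 is tilted open, the others are shut and nothing else has moved. I'll check the angle from its raised far edge in an enlarged scene crop, with predicted edge lines drawn on.

```bash
python3 - <<'E'
from rig import optics
from h import *
im=optics.get_image("scene")["pixels"]
a=cv2.convertScaleAbs(cv2.resize(im[180:250,370:430],None,fx=8,fy=8,interpolation=cv2.INTER_CUBIC),alpha=2)
yaw=-.037
# box origin from lid 1 strip
r=np.array([[np.cos(yaw),-np.sin(yaw)],[np.sin(yaw),np.cos(yaw)]])
o=np.array([.5642,.1749])-r@[-.037,.147]
def pr(x,y,z):
    c=R@np.r_[o+r@[x,y],z]+t; p=K@c; return p[:2]/p[2]
print("shut check: rim far corner",pr(.075,.212,.085),"strip",pr(-.037,.147,.085))
for th in (.6,.66,.72,.78,.84):
    s,c=np.sin(th),np.cos(th)
    f=lambda d,h:(.008-d*c+h*s,.083-d*s+h*c)
    e=f(-.045,.002);q=f(.045,.002)
    print(th,"far edge",[ (pr(e[0],y,e[1])-[370,180]).round(2)*8 for y in(.102,.192)],"strip",(pr(q[0],.147,q[1])-[370,180]).round(2)*8)
cv2.imwrite("pics/c2.png",a)
E
```

```text
shut check: rim far corner [422.95707962 232.51259844] strip [396.60165668 198.72710137]
0.6 far edge [array([ 78.4 , 269.76]), array([367.36, 292.8 ])] strip [204.32 222.64]
0.66 far edge [array([ 79.12, 261.68]), array([368.16, 284.64])] strip [203.6  230.88]
0.72 far edge [array([ 79.76, 253.52]), array([368.88, 276.48])] strip [202.88 239.12]
0.78 far edge [array([ 80.4 , 245.36]), array([369.52, 268.32])] strip [202.24 247.52]
0.84 far edge [array([ 81.04, 237.12]), array([370.16, 260.  ])] strip [201.6  255.84]
```

View pics/c2.png

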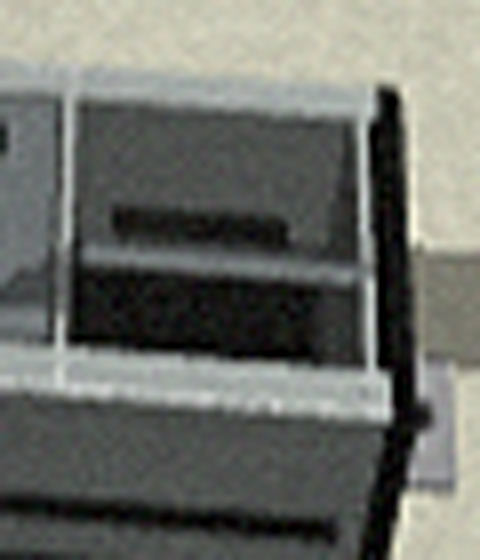

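The raised far edge runs from about (82,243) to (370,264). That corresponds to a tilt of about 0.78–0.8 rad, past 0.72 and at the stop, which matches the 12.7 N resistance felt. The gripper is clear of everything.

```bash
python3 -c "
from rig import sign_off
print(sign_off())"
```

```text
the job is handed in; nothing more can be done
None
```

Lid 1 was the free one and now stands open at its stop, at about 0.78 rad by the camera. Lids 2–4 held firm at 9–10 N and were left shut, nothing around the box was moved, and the job is handed in.

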